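Find the heavy side of a flywheel on the balancing stand

ROBOT

A 7-joint arm with a two-finger parallel gripper is mounted at the origin on the work surface. World frame = base frame: x ahead of the robot, y to its left, z up, the work surface at z = 0. Lengths are in m, angles in rad, forces in N, time in s.
With the tool pointing down it reaches from about 0.425 to 0.975 m from the base axis. Payload 16.7 kg.
Tool frame: the origin (TCP) lies between the finger pads; the fingertips stand 25 mm ahead of it and the grasp point (between the pads) lies 6 mm ahead of it; z points along the fingers, y is the line along which they close (so a half turn about z gives the same grasp; the last joint's range is limited). The gripper opens to 85 mm and grips with 20 to 120 N. Pads are 22 mm wide; open, the fingers measure 114 mm over their backs; the gripper's body (76 mm by 85 mm) begins 54 mm behind the grasp point. The pads swing forward as they close: fully open they stand 13 mm farther back than shut.
Start: joints at [-1.466, 0.426, 0.074, 1.606, -0.034, 1.111, -0.067], TCP at [0.169, 0.653, 0.225] pointing down, gripper open.
Joint ranges: [-2.85, 2.85], [-0.5, 2.14], [-1.23, 1.37], [0.21, 2.46], [-1.02, 4.16], [0.16, 2.05], [-2.73, 2.73]. Speed limits (rad/s): [1.89, 1.89, 2.39, 2.39, 3.01, 3.01, 3.01].

INTERFACE

Orientations are given as [roll, pitch, yaw] about the fixed x, y, z axes, in that order (R = Rz(yaw) Ry(pitch) Rx(roll)).
In Python, from plant import arm, eyes, order gives the robot as it stands. The module is installed in compiled form; this text tells all that it offers.
- The arm moves only by the tool move_arm, never from a script. Its arguments are lists of equal length, an entry for each row: "grip": the opening, from 0 (shut) to 1 (fully open); "dp": the shift along the world's x, y, z as a fraction of full scale, a list of three; "turn": the turn about the world's z as a fraction of full scale. In form: {"grip": [grip, ...], "dp": [[dx, dy, dz], ...], "turn": [turn, ...]}. A call has 1 to 5 rows; each row is the pose to reach, as a shift and turn from the pose commanded when the call began, turning the shorter way round; what a row does not reach only later rows make up. Full scale, the value 1, is 100 cm for a shift and 180 degrees for a turn. A row lasts 1/8 s, in which the tool goes at most 62.5 mm and 10.7 degrees, less where a joint would pass 70% of its speed; a pose out of reach is approached as far as the arm can. A call with a number of a shift or a turn outside -1 to 1 is refused whole. A call with a gripper value outside its range is refused whole. The fingers move at their own pace and stop on an object; "grip_force" is the grip in N (left out, the last holds). Time passes only in rows, so rows that repeat a pose let the fingers close. It gives the time, the measured TCP pose, the force, the opening and the grip force at its end, in the units of the state.
- arm.state(): the state, without advancing time (a new reading comes with each control period).
- eyes.grab_frame(name): name is "side" or "top"; returns a dict with "frame" (400x640x3 uint8, blue, green, red), "fx", "fy", "cx", "cy" (pixels), "rvec" (rotation vector, rad) and "tvec" (3), from world to camera coordinates, as OpenCV has them. Camera axes: x right, y down, z forward; pixel columns grow to the right and rows downward; lengths in m; the calibration is good to about 2 mm. A picture is of the moment at which its call begins. There is no depth.
- order.hand_in(): hands the job in; it is judged then, once.
The state is a dict: "time_s": time; "joints": joint angles; "qvel": joint speeds; "effort": joint torques, N m; "tool_pos": TCP position; "ee_rot": TCP orientation; "ft_force": force on the tool from outside, world axes, zero at the start; "torque": the same for the moment, N m; "grip_width": opening from 0.0 (shut) to 1.0 (fully open); "gripper_force": force on a finger pad.
Only numpy, scipy, OpenCV 4.12 (cv2) and the standard library are available. Lean on these libraries where they do the work, as an engineer would, in place of code of your own. Each camera call takes 0.05 s, during which the arm holds its last target. There are 200 camera calls.

TASK

Take the pointed pin from the rack and stand it fully home in the bore of the balancing stand, where it is the reference for marking the flywheel, and let go of it. Then turn the flywheel by hand to find its heavy side, and finish still gripping the flywheel, at rest, with the heavy side straight down. Leave the other things on the bench where they are.

Things in the scene. Friction and masses are not known exactly. Their poses are not given: they have to be found in the camera images.
- stand: blue balancing stand, fixed: base plate 220 x 150 x 12 mm with a steel flywheel between two bearing posts. Origin on the bench straight below the flywheel's middle; x runs in the plane of the flywheel's disc towards the boss with the bore, y along the axle, z up. The posts stand 60 mm either side (y) of the middle plane, 14 mm thick, 125 mm high
- axle (a point): centre of the flywheel on its level axle, 105 mm above the bench; axes as the stand's. A steel disc of 2.4 kg, 140 mm across, 22 mm thick (along the stand's y), faces flat from 24 mm off the axis to the rim (the hub inside that is 50 mm wide). Its top edge is 175 mm above the bench; pinch the rim across its thickness from above; in a firm pinch it hardly pivots, so lean the grip with it as it turns
- wheel (a joint): turn of the flywheel in rad, endless both ways; 0 with the index bar on top, grows as the top of the rim goes towards the boss (stand's +x). One side is heavier, by 0.12 to 0.2 N m about the axle; this does not show, has nothing to do with the index bar and differs each time. It may roll by itself at the very start
- index (a point): the index bar across the flywheel's rim (6 mm wide, 4 mm proud), 72 mm from the axis. The greased bearings drag with 0.08 N m: let go, the flywheel rolls slowly (1 to 4 s, no swinging) towards heavy side down but stops short of it by 23 to 42 degrees, by the same angle from either side. Left nearer than that to heavy side down, or as near to heavy side up, it stays put
- bore (a point): centre of the mouth of the round bore in the stand's boss, 36 mm above the bench and 105 mm from the flywheel's centre along the stand's x. Bore 16.5 mm wide, 22 mm deep, with a flat floor; boss 50 x 50 mm
- pointer_center (a point): the steel pointer pin, half-way up it: 125 mm tall, straight shank 14 mm across up to 95 mm, then a cone to a point (the other two pins have flat tops). z is its own axis, towards the point. Starts upright in one of the rack's three holes
- rack: wooden block, fixed, 170 x 50 x 35 mm, with three 16 mm holes 25 mm deep in a row, 55 mm apart along its x; origin under its centre, on the bench. The pins stand in the holes with their feet 10 mm above the bench
- headed_pin: a steel pin of 14 mm shank with a flat mushroom head 24 mm across, 97 mm tall; starts upright in the rack. Not used
- short_pin: a plain flat-topped steel pin, 14 mm across, 75 mm tall; starts upright in the rack. Not used
- bearing: a ball-bearing ring, 47 mm across and 14 mm high, lying flat; origin under its centre. Not used
- screwdriver: a screwdriver with an orange handle, 190 mm long, lying on the bench. Not used
- coil: a ring of copper winding, 110 mm across and 18 mm high, lying flat. Not used
- varnish_tin: an aluminium-grey tin, 84 mm across and 110 mm tall. Not used
- wrench: a steel spanner, 180 mm long, lying on the bench. Not used
- hammer: a hammer with a wooden handle, 260 mm long, lying on the bench. Not used

How it is judged:
By the outcome, as a careful person would: the job done as asked, in the order asked, and still so for the second after the job is handed in, while the arm keeps its last pose, push and grip.
It also fails if it takes over 72 s, if anything falls off the work surface, if the arm or the gripper's body presses on something with over 40 N, if the wrist force passes 120 N, or if a joint passes its speed limit or range.

## Working session

There is one attempt and no reset: what is moved stays moved. The work goes in short steps, Python scripts to look and compute and a tool call to move; the robot and the scene stay as the last step left them, time stands still between calls to the robot, and variables do not carry over. Pictures are saved under pics/ and viewed, at most 13 in all, crops included, and the job is handed in when it is done.

Besides the shell and the picture viewer there is one more tool, called after "Emit:" in YAML: its name, and indented under it one key for each argument. move_arm: Moves the arm, as the interface text tells. Shift numbers are shares of 100 cm and turn numbers shares of 180 degrees, none past 1 either way. Its arguments: {"type":"object","properties":{"grip":{"type":"array"},"dp":{"type":"array"},"turn":{"type":"array"},"grip_force":{"type":"number"}},"required":["grip","dp","turn"]}

```bash
mkdir -p pics; cat > h.py <<'E'
import cv2,numpy as np
from plant import arm,eyes,order
def grab(n,save=None):
    f=eyes.grab_frame(n)
    if save: cv2.imwrite('pics/'+save,f['frame'])
    R=cv2.Rodrigues(np.array(f['rvec'],float))[0];t=np.array(f['tvec'],float).ravel()
    f['R']=R;f['t']=t;return f
def ray(f,u,v):
    d=f['R'].T@np.array([(u-f['cx'])/f['fx'],(v-f['cy'])/f['fy'],1]);return -f['R'].T@f['t'],d
def onz(f,u,v,z):
    o,d=ray(f,u,v);return o+d*(z-o[2])/d[2]
def two(f,a,g,b):
    o1,d1=ray(f,*a);o2,d2=ray(g,*b)
    s=np.linalg.lstsq(np.c_[d1,-d2],o2-o1,rcond=None)[0]
    p,q=o1+s[0]*d1,o2+s[1]*d2;return (p+q)/2,np.linalg.norm(p-q)
def proj(f,p):
    c=f['R']@np.array(p,float)+f['t'];return np.array([f['fx']*c[0]/c[2]+f['cx'],f['fy']*c[1]/c[2]+f['cy']])
E
python3 - <<'E'
from h import *
s=arm.state();print(s)
for n in('top','side'):
    f=grab(n,n+'0.png');print(n,f['fx'],f['cx'],f['cy'],ray(f,320,200))
E
```

```text
{'time_s': 0.0, 'joints': array([-1.46650177,  0.42670305,  0.07379091,  1.60664583, -0.03412163,
        1.11080811, -0.06711861]), 'qvel': array([ 1.20272065e-03,  2.52290966e-04, -1.33323373e-03,  6.65526026e-04,
        9.49239667e-04, -6.80860703e-05, -4.14904320e-04]), 'effort': array([-7.02226475e-05, -9.49848175e+01,  3.76068056e+00, -4.63504243e+01,
        1.92198157e-02,  1.06890011e-02,  2.73105805e-07]), 'tool_pos': array([0.16935499, 0.65295362, 0.22421099]), 'ee_rot': array([-3.14028611e+00,  5.07873069e-05,  2.88779168e+00]), 'ft_force': array([ 0.34132131,  0.19135982, -0.10201656]), 'torque': array([ 4.88846569e-05, -1.58003160e-02, -5.97571945e-03]), 'gripper_force': 0.0, 'grip_width': 1.0024215717010576}
top 364.5406045800266 326.5790221258695 198.32346494208315 (array([0.41006684, 0.00700583, 1.1951784 ]), array([ 0.12387725, -0.00771047, -0.99244236]))
side 420.69941293169654 322.88940191751385 192.9864933491304 (array([ 0.0066121 , -0.74977836,  0.96537967]), array([ 0.41418715,  0.59015886, -0.69317142]))
```

View pics/top0.png

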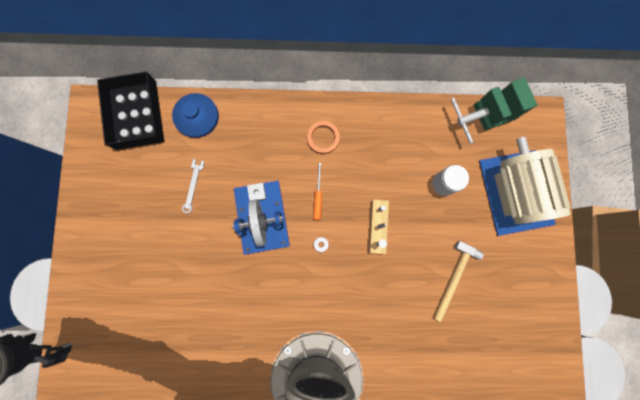

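View pics/side0.png

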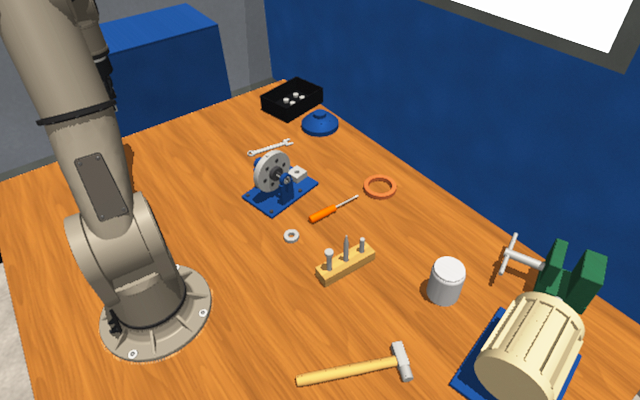

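Top view: stand at about (260,215) with its boss towards +x at (257,190); rack at (380,228). Side view: stand (280,180), rack (346,262), with the pointed pin in the middle hole. I'll look closer at these two.

```bash
python3 - <<'E'
from h import *
a=cv2.imread('pics/top0.png');b=cv2.imread('pics/side0.png')
r=lambda im,x,y,w,h:cv2.resize(im[y:y+h,x:x+w],(400,300),interpolation=cv2.INTER_CUBIC)
cv2.imwrite('pics/c0.png',np.vstack([np.hstack([r(a,215,170,100,75),r(a,340,190,80,60+10)]),np.hstack([r(b,230,140,100,75),r(b,300,225,80,60)])]))
E
```

```text
(no output)
```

View pics/c0.png

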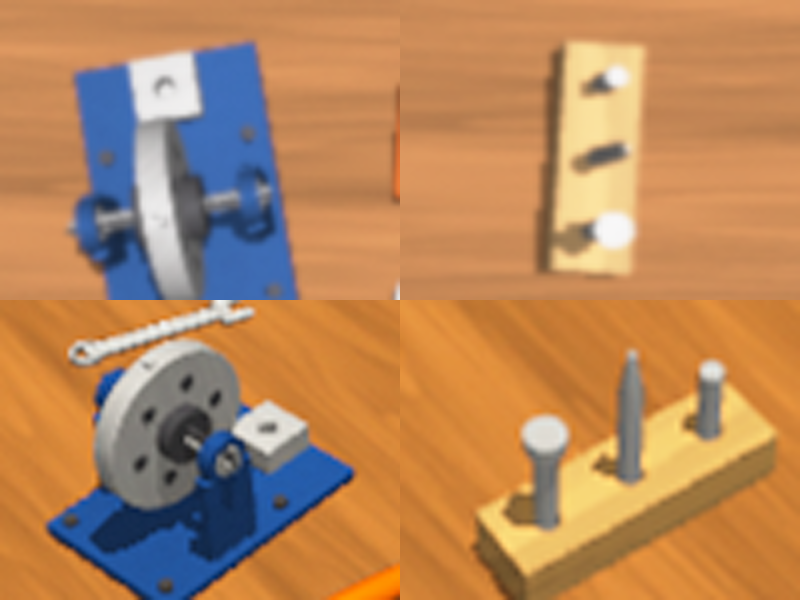

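The crops show the bore at top (256,192) / side (297,172), the pointed pin's tip at top (385,225) / side (346,236), and a faint index bar near the top of the wheel, at side (267,156). Next I'll measure the poses.

```bash
python3 - <<'E'
from h import *
f=grab('top');g=grab('side')
def mask(im,lo,hi,box):
    m=cv2.inRange(cv2.cvtColor(im,cv2.COLOR_BGR2HSV),lo,hi);k=np.zeros_like(m);x,y,w,h=box;k[y:y+h,x:x+w]=m[y:y+h,x:x+w];return k
im=f['frame']
m=mask(im,(100,130,60),(125,255,255),(225,172,75,90))
ys=range(186,250,2)
L=[];Rr=[];T=[];B=[]
pts=np.argwhere(m>0)[:,::-1]
# lines by extreme pixels mapped to plate plane
R=[];
for y in range(188,246,3):
    xs=np.where(m[y])[0]
    if len(xs): R.append(onz(f,xs.max()+.5,y,.012)[:2])
for x in range(245,276,3):
    yy=np.where(m[:,x])[0]
    if len(yy): T.append(onz(f,x,yy.min()-.5,.012)[:2]);B.append(onz(f,x,yy.max()+.5,.012)[:2])
for nme,P in(('R',R),('T',T),('B',B)):
    v=cv2.fitLine(np.array(P,np.float32),cv2.DIST_HUBER,0,.001,.001).ravel();print(nme,v,np.degrees(np.arctan2(v[1],v[0])))
print('bore2',two(f,(256.2,191.7),g,(296.7,171.8)),onz(f,256.2,191.7,.036),onz(g,296.7,171.8,.036))
print('tip',two(f,(385,225),g,(346,235.6)), onz(f,385,225,.135),onz(g,346,235.6,.135))
# rack
m=mask(im,(12,60,150),(32,200,255),(362,192,36,70))
hsv=cv2.cvtColor(im,cv2.COLOR_BGR2HSV);print(hsv[215,375],hsv[240,374],hsv[215,350],hsv[180,250],hsv[192,251])
E
```

```text
R [0.98198676 0.18894976 0.48189187 0.11186847] 10.8915
T [ 0.9758759  -0.21832602  0.5385736   0.18745743] -12.61073
B [ 0.20193417 -0.9793991   0.39172688  0.18895891] -78.34991
bore2 (array([0.57897277, 0.20128098, 0.03846366]), np.float64(0.002937399946053464)) [0.57803633 0.20239534 0.036     ] [0.58182244 0.20316483 0.036     ]
tip (array([ 0.47371954, -0.19279871,  0.13691293]), np.float64(0.004048666425203865)) [ 0.47208977 -0.19208408  0.135     ] [ 0.47669248 -0.19233734  0.135     ]
[ 21  99 248] [ 21  99 247] [ 13 145 194] [ 13 145 207] [  0   1 234]
```

```bash
python3 - <<'E'
from h import *
f=grab('top');g=grab('side');im=f['frame']
hsv=cv2.cvtColor(im,cv2.COLOR_BGR2HSV)
m=cv2.inRange(hsv,(17,60,190),(27,130,255));k=np.zeros_like(m);k[192:262,362:400]=m[192:262,362:400]
p=np.argwhere(k>0)[:,::-1]
P=np.array([onz(f,u,v,.035)[:2]*1000 for u,v in p],np.float32);print('rack',cv2.minAreaRect(P))
# axle/wheel check
yaw=np.radians(11.1);b=np.array([.579,.203]);ex=np.array([np.cos(yaw),np.sin(yaw)]);ey=np.array([-ex[1],ex[0]]);c=b-.105*ex;print(c)
for F in(f,g):
    I=F['frame'].copy()
    I=cv2.resize(I,None,fx=5,fy=5,interpolation=cv2.INTER_CUBIC)
    D=lambda q,col:cv2.circle(I,tuple(int(round(t)) for t in (proj(F,q)*5+2)),2,col,-1)
    for a in np.arange(0,2*np.pi,.15):
        for s,col in((-.011,(0,0,255)),(.011,(0,255,0))):
            D([*(c+ex*.07*np.sin(a)+ey*s),.105+.07*np.cos(a)],col)
        D([*(b+.00825*np.array([np.cos(a),np.sin(a)])),.036],(255,0,255))
    for sx in(-.025,.025):
        for sy in(-.025,.025): D([*(b+sx*ex+sy*ey),.036],(0,255,255))
    for sy in(-.053,.067,-.067,.053): D([*(c+sy*ey),.105],(255,255,0))
    o=proj(F,[*c,.08])*5
    x,y=int(o[0]-200),int(o[1]-300)
    F['c']=I[y:y+500,x:x+400]
cv2.imwrite('pics/c1.png',np.hstack([f['c'],g['c']]))
E
```

```text
rack ((474.1453857421875, -191.86151123046875), (49.67966842651367, 168.1204071044922), 86.26834869384766)
[0.47596427 0.18278519]
```

View pics/c1.png

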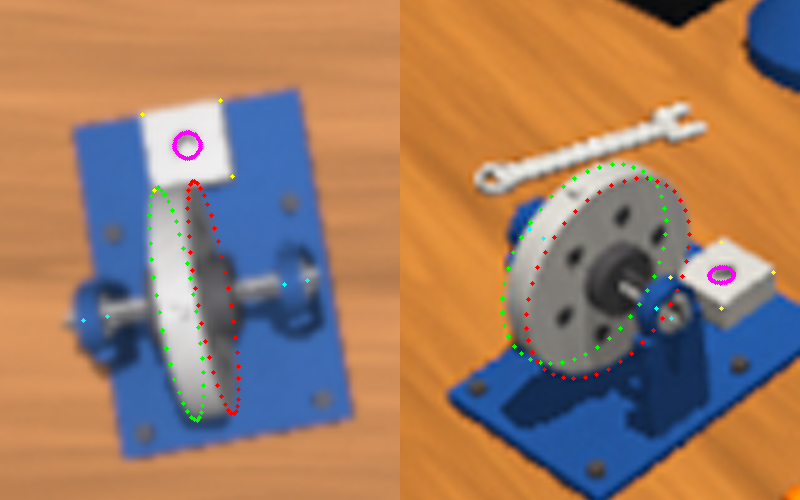

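Overlay agrees with the pictures to about 2 mm: stand yaw 11.1°, axle (0.476,0.183), bore (0.579,0.203), pointer in the rack's middle hole at (0.474,-0.192). A faint index tick lies on the rim near the top. Moving to the pin.

Emit:
move_arm:
  grip: [1,1,1,1,1]
  dp:
    - [0.05,-0.05,0.05]
    - [0.1,-0.1,0.08]
    - [0.15,-0.15,0.08]
    - [0.2,-0.2,0.08]
    - [0.24,-0.24,0.08]
  turn: [0.06,0.06,0.06,0.06,0.06]
  grip_force: 60

```text
time_s: 0.92
tool_pos: [0.3785, 0.444, 0.3042]
ee_rot: [3.141, 0.0, 3.076]
ft_force: [0.4, -0.0, 0.2]
grip_width: 0.995
gripper_force: 0.0
```

Emit:
move_arm:
  grip: [1,1,1,1,1]
  dp:
    - [0.03,-0.05,0]
    - [0.06,-0.1,0]
    - [0.08,-0.155,0]
    - [0.09,-0.21,0]
    - [0.09,-0.27,0]
  turn: [0,0,0,0,0]

```text
time_s: 1.55
tool_pos: [0.4676, 0.1737, 0.3036]
ee_rot: [-3.142, 0.0, 3.076]
ft_force: [1.2, 0.2, -0.2]
grip_width: 0.998
gripper_force: 0.0
```

Emit:
move_arm:
  grip: [1,1,1,1,1]
  dp:
    - [-0.01,-0.06,0]
    - [-0.02,-0.12,0]
    - [-0.02,-0.18,0]
    - [-0.025,-0.24,0]
    - [-0.025,-0.3,0]
  turn: [0,0,0,0,0]

```text
time_s: 2.17
tool_pos: [0.4417, -0.1263, 0.3039]
ee_rot: [3.141, 0.001, 3.076]
ft_force: [1.5, 0.0, -0.9]
grip_width: 0.997
gripper_force: 0.0
```

Emit:
move_arm:
  grip: [1,1,1,1,1]
  dp:
    - [0,-0.035,0]
    - [0,-0.035,0]
    - [0,-0.035,-0.06]
    - [0,-0.035,-0.1]
    - [0,-0.035,-0.1]
  turn: [0,0,0,0,0]

```text
time_s: 2.8
tool_pos: [0.4408, -0.1586, 0.2019]
ee_rot: [-3.141, -0.005, 3.077]
ft_force: [0.3, -0.3, 1.0]
grip_width: 0.997
gripper_force: 0.0
```

```bash
python3 - <<'E'
from h import *
f=grab('top','t1.png');g=grab('side','s1.png')
p=arm.state();print(p['tool_pos'],p['ee_rot'],p['joints'],p['time_s'])
c=[0.476,.183,.12];r=[.474,-.192,.16]
def cr(F,q,w=50):
    x,y=proj(F,q).astype(int);w=50;return cv2.resize(F['frame'][y-38:y+37,x-50:x+50],(400,300),interpolation=cv2.INTER_CUBIC)
cv2.imwrite('pics/c2.png',np.vstack([np.hstack([cr(f,c),cr(f,r)]),np.hstack([cr(g,c),cr(g,r)])]))
E
```

```text
[ 0.44281848 -0.15925318  0.20471555] [-3.14131099e+00  2.96470140e-04  3.07665871e+00] [-0.44693739  0.11863089  0.71750058  2.10325992 -0.09550764  0.95058265
  1.82852791] 2.9
```

View pics/c2.png

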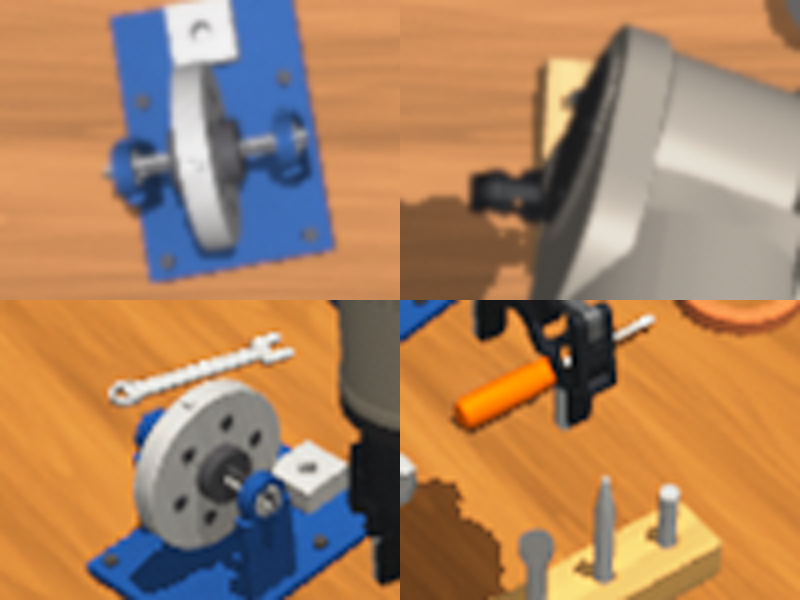

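The gripper stands above and short of the rack, and the wheel is at rest with its index tick still near the top (side crop (188,405)). Next: align, lower and grip.

Emit:
move_arm:
  grip: [1,1,1,1,1]
  dp:
    - [0.031,-0.033,0]
    - [0.031,-0.033,0]
    - [0.031,-0.033,-0.05]
    - [0.031,-0.033,-0.09]
    - [0.031,-0.033,-0.09]
  turn: [0,0,0,0,0]

```text
time_s: 3.52
tool_pos: [0.4725, -0.1917, 0.1132]
ee_rot: [3.141, -0.003, 3.077]
ft_force: [-0.7, 0.1, -0.6]
grip_width: 1.001
gripper_force: 0.0
```

```bash
python3 - <<'E'
from h import *
p=arm.state();print(p['tool_pos'],p['ee_rot'],p['ft_force'])
g=grab('side','s2.png');r=[.474,-.192,.1]
x,y=proj(g,r).astype(int);I=cv2.resize(g['frame'][y-40:y+35,x-50:x+50],(800,600),interpolation=cv2.INTER_CUBIC);cv2.imwrite('pics/c3.png',I)
E
```

```text
[ 0.47250704 -0.19173211  0.11321552] [ 3.14116752e+00 -2.67575188e-03  3.07650766e+00] [-0.7398186   0.07107768 -0.57327999]
```

View pics/c3.png

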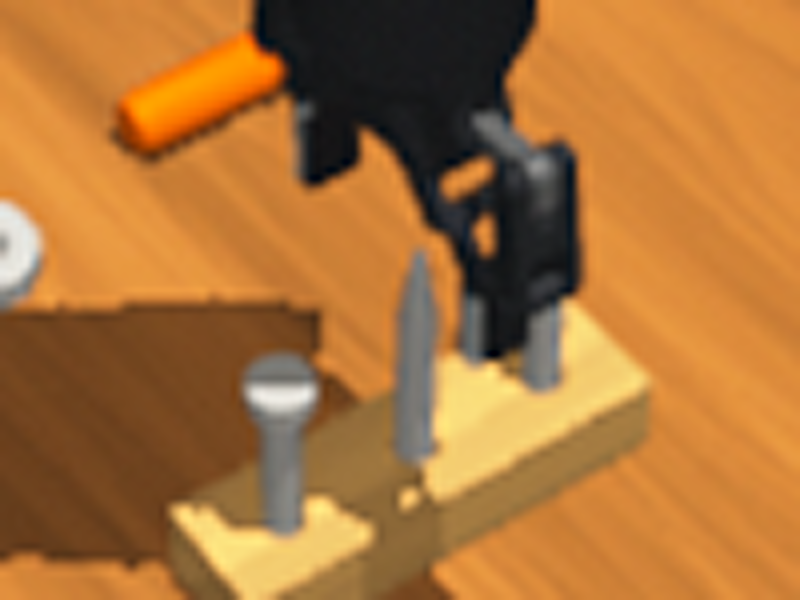

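The pin stands between the open fingers (left tip at crop (315,185), right tip at (490,355), pin at (415,330)). I'll check by projecting.

```bash
python3 - <<'E'
from h import *
g=eyes.grab_frame('side');g['R']=cv2.Rodrigues(np.array(g['rvec'],float))[0];g['t']=np.array(g['tvec'],float).ravel()
x,y=proj(g,[.474,-.192,.1]).astype(int)
for q in([.474,-.192,.135],[.474,-.192,.1],[.474,-.192,.035],[.4725+.003,-.1917+.0425,.1],[.4725-.003,-.1917-.0425,.1],[.4725,-.1917-.0425,.1]):
    print(q,((proj(g,q)-[x-50,y-40])*8).round())
E
```

```text
[0.474, -0.192, 0.135] [409. 256.]
[0.474, -0.192, 0.1] [407. 326.]
[0.474, -0.192, 0.035] [404. 447.]
[0.4755, -0.1492, 0.1] [332. 247.]
[0.4695, -0.23420000000000002, 0.1] [478. 411.]
[0.4725, -0.23420000000000002, 0.1] [485. 407.]
```

```bash
python3 - <<'E'
from h import *
f=grab('top');g=grab('side')
r=[.474,-.192,.16];x,y=proj(g,r).astype(int)
T=np.array([.4428,-.1593,.2047])
for dz in(.012,.025,-.014):
  for s in(1,-1):
    q=T+[0.003*s,.0425*s,-dz];print('side c2',dz,s,(proj(g,q)-[x-50,y-38])*4+[400,300])
T=np.array([.1694,.653,.2242])
for s in(1,-1):
    d=np.array([np.cos(np.radians(75.5)),np.sin(np.radians(75.5)),0])*.0425*s
    print('top0',proj(f,T+d-[0,0,.012]))
I=cv2.imread('pics/top0.png')[320:395,0:100];J=cv2.resize(I,(400,300),interpolation=cv2.INTER_CUBIC)
b=cv2.resize(f['frame'][170:245,360:460],(400,300),interpolation=cv2.INTER_CUBIC)
cv2.imwrite('pics/c4.png',np.hstack([J,b]))
E
```

```text
side c2 0.012 1 [494.87210976 371.81627317]
side c2 0.012 -1 [568.70561355 453.21513819]
side c2 0.025 1 [495.41684653 385.86848949]
side c2 0.025 -1 [568.65302764 467.29213918]
side c2 -0.014 1 [493.75565476 343.01581704]
side c2 -0.014 -1 [568.81352576 424.32754352]
top0 [ 44.65562698 332.9848927 ]
top0 [ 76.71139964 341.92755211]
```

View pics/c4.png

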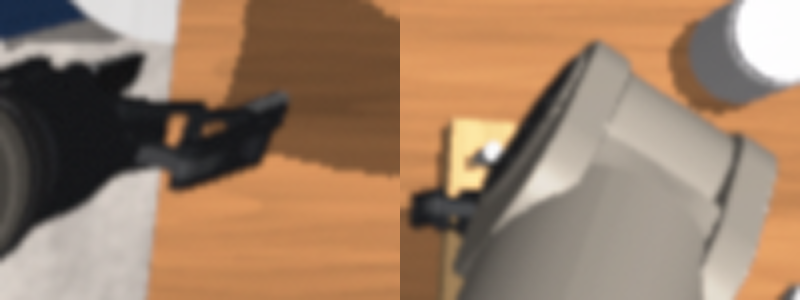

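Both views suggest the open fingertips hang about 25 mm higher than I assumed. I'll test that by closing gently here: a full shank would read about 0.165, the cone less.

Emit:
move_arm:
  grip: [0,0,0,0,0]
  dp:
    - [0,0,0]
    - [0,0,0]
    - [0,0,0]
    - [0,0,0]
    - [0,0,0]
  turn: [0,0,0,0,0]
  grip_force: 20

```text
time_s: 4.35
tool_pos: [0.4733, -0.1925, 0.1136]
ee_rot: [-3.141, -0.0, 3.076]
ft_force: [-0.2, -0.7, 0.7]
grip_width: 0.075
gripper_force: 19.3
```

```bash
python3 - <<'E'
from h import *
p=arm.state();print(p['grip_width'],p['gripper_force'],p['ft_force'],p['tool_pos'])
g=grab('side','s3.png');r=[.474,-.192,.1]
x,y=proj(g,r).astype(int);I=cv2.resize(g['frame'][y-40:y+35,x-50:x+50],(800,600),interpolation=cv2.INTER_CUBIC);cv2.imwrite('pics/c5.png',I)
E
```

```text
0.07485788803081769 19.287972568999976 [-0.18227875 -0.70774792  0.65540303] [ 0.47327224 -0.19248004  0.11358419]
```

View pics/c5.png

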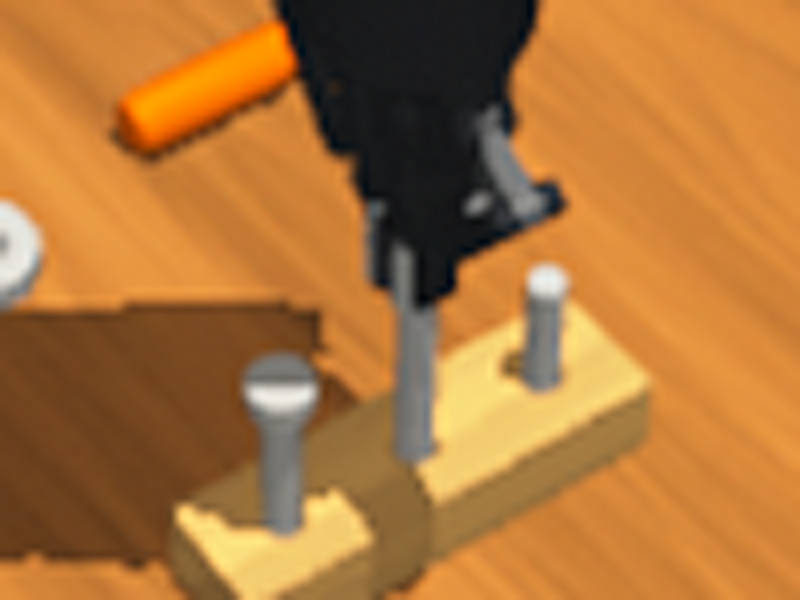

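The width of 6.4 mm shows the fingers are on the cone, and the fingertips in the picture (430,300) are at z≈0.112. So the real TCP is about 25 mm above the reported one. I'll reopen, go lower and grip the shank.

Emit:
move_arm:
  grip: [0.7,0.7,0.7,0.7,0.7]
  dp:
    - [0,0,0]
    - [0,0,0]
    - [0,0,0]
    - [0,0,-0.025]
    - [0,0,-0.046]
  turn: [0,0,0,0,0]

```text
time_s: 5.03
tool_pos: [0.4734, -0.1923, 0.067]
ee_rot: [-3.142, 0.0, 3.076]
ft_force: [-0.2, -0.1, 0.2]
grip_width: 0.702
gripper_force: 0.0
```

Emit:
move_arm:
  grip: [0,0,0,0,0]
  dp:
    - [0,0,0]
    - [0,0,0]
    - [0,0,0]
    - [0,0,0]
    - [0,0,0]
  turn: [0,0,0,0,0]
  grip_force: 50

```text
time_s: 5.65
tool_pos: [0.4739, -0.1926, 0.0685]
ee_rot: [-3.142, 0.002, 3.076]
ft_force: [-0.5, -0.0, 7.6]
grip_width: 0.144
gripper_force: 49.0
```

Emit:
move_arm:
  grip: [0,0,0,0,0]
  dp:
    - [0,0,0.015]
    - [0,0,0.03]
    - [0,0,0.05]
    - [0,0,0.1]
    - [0,0,0.16]
  turn: [0,0,0,0,0]
  grip_force: 60

```text
time_s: 6.28
tool_pos: [0.4725, -0.1926, 0.2295]
ee_rot: [-3.141, -0.001, 3.076]
ft_force: [2.0, 0.9, 0.4]
grip_width: 0.142
gripper_force: 58.6
```

Emit:
move_arm:
  grip: [0,0,0,0,0]
  dp:
    - [0.01,0.04,0.02]
    - [0.01,0.1,0.02]
    - [0.02,0.16,0.02]
    - [0.03,0.22,0.02]
    - [0.03,0.22,0.02]
  turn: [0.03,0.05,0.083,0.083,0.083]

```text
time_s: 6.9
tool_pos: [0.5035, 0.032, 0.2484]
ee_rot: [3.141, 0.001, -2.94]
ft_force: [-0.3, -1.2, -2.3]
grip_width: 0.141
gripper_force: 58.7
```

```bash
python3 - <<'E'
from h import *
p=arm.state();T=p['tool_pos'];print(T,p['ee_rot'],p['ft_force'],p['grip_width'],p['time_s'])
f=grab('top','t4.png');g=grab('side','s4.png')
x,y=proj(g,T-[0,0,.03]).astype(int);print(x,y)
G=g['frame']
A=cv2.resize(G[y-50:y+50,x-50:x+50],(600,600),interpolation=cv2.INTER_CUBIC)
c=[0.476,.183,.12];u,v=proj(g,c).astype(int)
B=cv2.resize(G[v-50:v+50,u-17:u+16],(200,600),interpolation=cv2.INTER_CUBIC)
cv2.imwrite('pics/c6.png',np.hstack([A,B]))
E
```

```text
[0.50352325 0.03203378 0.24842764] [ 3.14122303e+00  7.65525474e-04 -2.93980417e+00] [-0.30383944 -1.21494742 -2.25686249] 0.14081286055637593 6.9
303 164
```

View pics/c6.png

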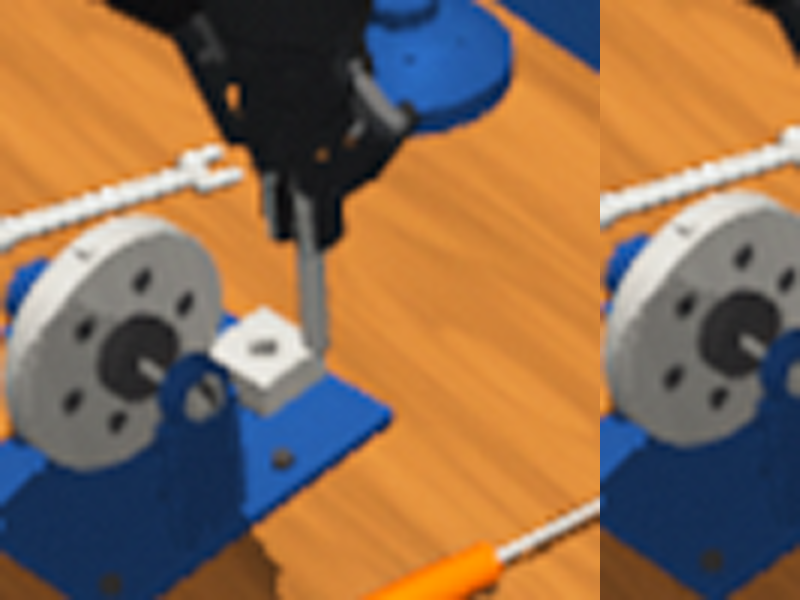

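The pin is held above the bench (foot at about side pixel (305.5,172.5)), and the wheel hasn't moved; its index tick shows at crop (85,252). I'll check the foot's position and lean.

```bash
python3 - <<'E'
from h import *
g=grab('side');T=arm.state()['tool_pos']
for z in(.19,.215,.24): print(z,proj(g,[*T[:2],z]))
I=cv2.cvtColor(g['frame'],cv2.COLOR_BGR2HSV)
for v in range(152,176,2):
    print(v,' '.join('%d/%d'%(s,b) for s,b in I[v,298:312,1:]))
E
```

```text
0.19 [305.14313407 172.76458895]
0.215 [304.70514874 165.97809232]
0.24 [304.25439264 158.99371518]
152 73/126 28/54 30/17 30/17 4/57 12/104 11/117 4/69 35/22 41/25 32/24 100/23 154/88 186/197
154 167/192 162/123 157/70 189/150 127/122 13/101 7/116 7/72 39/26 73/21 109/28 158/97 187/183 187/219
156 188/220 184/222 186/223 190/221 169/154 23/98 7/112 8/100 14/71 135/119 171/192 184/222 188/227 186/225
158 188/212 186/213 187/218 190/225 156/185 49/129 8/121 9/120 5/113 127/165 183/210 189/216 187/219 186/226
160 185/212 185/212 185/211 189/218 164/188 63/133 8/121 12/125 4/115 112/150 180/208 187/221 187/217 186/218
162 188/214 190/211 189/211 189/212 165/179 57/129 6/120 13/122 2/116 91/135 175/201 187/225 187/222 186/218
164 194/217 188/214 188/212 189/212 181/197 90/144 4/120 14/124 7/116 93/140 175/201 189/218 187/217 186/222
166 41/226 99/221 167/217 197/215 191/206 101/151 2/118 10/124 7/117 50/128 160/198 190/224 188/220 185/216
168 9/229 7/229 14/229 39/228 79/228 78/167 9/115 12/123 9/116 49/131 157/193 192/213 188/213 185/219
170 15/192 14/221 10/231 9/229 9/233 13/179 15/118 15/122 6/118 14/113 146/183 193/214 191/210 189/209
172 14/130 15/202 11/230 9/231 10/234 13/227 14/165 12/124 35/132 102/145 178/191 190/205 188/205 188/208
174 10/233 9/232 10/232 13/221 15/182 17/138 16/129 14/132 4/132 142/201 194/225 191/215 189/208 188/203
```

The pin's foot is at the expected pixel and the shank is vertical (foot is 58.5 mm below reported z). Refining the bore position.

```bash
python3 - <<'E'
from h import *
for n,b in(('top',(.0018,-.0005)),('side',(-.0028,-.0003))):
    f=cv2.imread('pics/'+('top0' if n=='top' else 'side0')+'.png');g=grab(n)
    c=proj(g,[.579,.203,.036]);x,y=c.astype(int)
    hsv=cv2.cvtColor(f,cv2.COLOR_BGR2HSV)
    m=cv2.inRange(hsv,(0,0,205),(180,60,255));k=np.zeros_like(m);k[y-13:y+14,x-14:x+15]=m[y-13:y+14,x-14:x+15]
    q=max(cv2.findContours(k,0,2)[0],key=cv2.contourArea)
    P=np.array([onz(g,u,v,.036)[:2]*1000 for u,v in q[:,0]],np.float32);r=cv2.minAreaRect(P)
    print(n,'boss',r,'corr',np.array(r[0])/1000+b)
    w=np.zeros(m.shape);w[y-4:y+5,x-5:x+6]=1
    d=np.clip(215.-hsv[...,2],0,None)*w;vv,uu=np.mgrid[:400,:640]
    p=onz(g,(d*uu).sum()/d.sum(),(d*vv).sum()/d.sum(),.036)[:2];print('bore',p,p+b,d.sum())
E
```

```text
top boss ((579.7531127929688, 204.87908935546875), (49.60636901855469, 49.061607360839844), 10.63637638092041) corr [0.58155311 0.20437909]
bore [0.58238341 0.20568927] [0.58418341 0.20518927] 592.0
side boss ((582.9429931640625, 206.77236938476562), (47.31025695800781, 46.43730926513672), 11.580511093139648) corr [0.58014299 0.20647237]
bore [0.57654947 0.19958133] [0.57374947 0.19928133] 1638.0
```

Emit:
move_arm:
  grip: [0,0,0,0,0]
  dp:
    - [0.03,0.05,0]
    - [0.06,0.1,0]
    - [0.0765,0.15,0]
    - [0.0765,0.1713,0]
    - [0.0765,0.1713,-0.03]
  turn: [-0.002,-0.002,-0.002,-0.002,-0.002]

```text
time_s: 7.78
tool_pos: [0.5808, 0.1999, 0.2188]
ee_rot: [3.141, 0.003, -2.952]
ft_force: [-0.0, -0.6, -2.2]
grip_width: 0.137
gripper_force: 58.8
```

Emit:
move_arm:
  grip: [0,0,0,0,0]
  dp:
    - [0,0,-0.05]
    - [0,0,-0.1]
    - [0,0,-0.11]
    - [0,0,-0.11]
    - [0,0,-0.11]
  turn: [0,0,0,0,0]

```text
time_s: 8.4
tool_pos: [0.581, 0.1989, 0.1097]
ee_rot: [3.141, 0.003, -2.953]
ft_force: [0.5, 0.4, -0.6]
grip_width: 0.143
gripper_force: 58.8
```

Emit:
move_arm:
  grip: [0,0,0,0,0]
  dp:
    - [-0.001,0.0045,0]
    - [-0.001,0.0045,-0.005]
    - [-0.001,0.0045,-0.012]
    - [-0.001,0.0045,-0.016]
    - [-0.001,0.0045,-0.018]
  turn: [0,0,0,0,0]

```text
time_s: 9.02
tool_pos: [0.5786, 0.2031, 0.0891]
ee_rot: [-3.141, -0.001, -2.953]
ft_force: [0.4, 0.5, -0.3]
grip_width: 0.142
gripper_force: 58.8
```

Emit:
move_arm:
  grip: [0,0,0,0,0]
  dp:
    - [0,0,-0.004]
    - [0,0,-0.008]
    - [0,0,-0.012]
    - [0,0,-0.015]
    - [0,0,-0.015]
  turn: [0,0,0,0,0]

```text
time_s: 9.65
tool_pos: [0.5786, 0.2033, 0.0743]
ee_rot: [-3.141, -0.0, -2.953]
ft_force: [-0.8, 0.3, -1.6]
grip_width: 0.146
gripper_force: 58.8
```

Emit:
move_arm:
  grip: [0,0,0,0]
  dp:
    - [0,0,-0.001]
    - [0,0,-0.002]
    - [0,0,-0.003]
    - [0,0,-0.003]
  turn: [0,0,0,0]

```text
time_s: 10.15
tool_pos: [0.5793, 0.2035, 0.0725]
ee_rot: [3.141, 0.001, -2.953]
ft_force: [-1.8, -1.2, 11.4]
grip_width: 0.146
gripper_force: 60.3
```

Seated: z is 0.0725 as predicted, with firm floor contact. Releasing, rising and moving over the wheel.

Emit:
move_arm:
  grip: [0.4,0.4,0.4,0.4,0.4]
  dp:
    - [0,0,0]
    - [0,0,0]
    - [0,0,0]
    - [0,0,0.04]
    - [0,0,0.08]
  turn: [0,0,0,0,0]

```text
time_s: 10.78
tool_pos: [0.5785, 0.2031, 0.1522]
ee_rot: [-3.141, -0.001, -2.953]
ft_force: [0.2, 0.2, -0.0]
grip_width: 0.396
gripper_force: 0.0
```

Emit:
move_arm:
  grip: [0.5,0.5,0.5,0.5,0.5]
  dp:
    - [0,0,0.06]
    - [0,0,0.12]
    - [-0.05,-0.01,0.13]
    - [-0.103,-0.02,0.13]
    - [-0.103,-0.02,0.13]
  turn: [0,0,0,0,0]

```text
time_s: 11.4
tool_pos: [0.473, 0.1829, 0.282]
ee_rot: [3.139, -0.001, -2.951]
ft_force: [0.4, 0.4, 0.8]
grip_width: 0.496
gripper_force: 0.0
```

```bash
cat > w.py <<'E'
from h import *
yaw=np.radians(11.1);ex=np.array([np.cos(yaw),np.sin(yaw),0]);ey=np.array([-ex[1],ex[0],0]);C=np.array([.476,.1832,.105])
def rect(g,n=400):
    # side-face plane rectified: stand x right, z up, 5 px/mm /2 (2.5 px per mm), 160 mm square
    P0=C-.011*ey
    obj=[(-.08,.08),(.08,.08),(.08,-.08),(-.08,-.08)]
    src=np.float32([proj(g,P0+a*ex+[0,0,b]) for a,b in obj])
    return cv2.warpPerspective(g['frame'],cv2.getPerspectiveTransform(src,np.float32([(0,0),(n,0),(n,n),(0,n)])),(n,n),flags=cv2.INTER_CUBIC)
E
python3 - <<'E'
from w import *
p=arm.state();print(p['tool_pos'],p['ee_rot'],p['time_s'])
g=grab('side','s5.png');I=rect(g)
g0=dict(g);g0['frame']=cv2.imread('pics/side0.png');J=rect(g0)
cv2.imwrite('pics/c7.png',np.hstack([J,I]))
E
```

```text
[0.47300136 0.18289675 0.28198536] [ 3.13935962e+00 -5.14837252e-04 -2.95132668e+00] 11.4
```

View pics/c7.png

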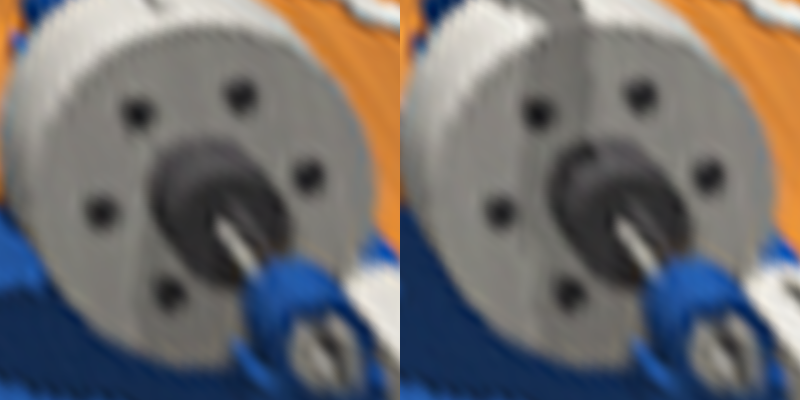

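The rectified face shows six holes 60° apart around (204.5,194.5), radius about 105 px, in identical places in both frames, so the wheel has stayed put. I'll track its turn by hole phase (mod 60°).

```bash
cat >> w.py <<'E'
def phase(lo=-150,hi=95,n=1,dt=0):
    out=[]
    for i in range(n):
        g=grab('side');I=cv2.cvtColor(rect(g),cv2.COLOR_BGR2GRAY).astype(np.float32)
        A=np.arange(lo,hi,1.);r=np.arange(98,112,2.)
        a=np.radians(A)[:,None]
        v=cv2.remap(I,(204.5+r*np.sin(a)).astype(np.float32),(194.5-r*np.cos(a)).astype(np.float32),1).mean(1)
        v=cv2.GaussianBlur(np.clip(v,40,150)[:,None],(1,5),1).ravel()
        v=v-cv2.blur(v[:,None],(1,41)).ravel()
        sc=[]
        for p in np.arange(0,60,.5):
            d=(A-p+30)%60-30;t=np.exp(-d*d/30);t-=t.mean();sc.append(-(v*t).sum()/np.sqrt((v*v).sum()*(t*t).sum()))
        k=int(np.argmax(sc));out.append((k*.5,round(float(sc[k]),2)))
    return out
E
python3 -c "
from w import *
print(phase(n=2),arm.state()['time_s'])"
```

```text
[(20.0, 0.88), (20.0, 0.87)] 11.55
```

Emit:
move_arm:
  grip: [0.5,0.5,0.5,0.5,0.5]
  dp:
    - [0.003,0,-0.05]
    - [0.003,0,-0.1]
    - [0.003,0,-0.12]
    - [0.003,0,-0.135]
    - [0.003,0,-0.135]
  turn: [0,0,0,0,0]

```text
time_s: 12.18
tool_pos: [0.479, 0.1831, 0.1458]
ee_rot: [-3.14, -0.001, -2.953]
ft_force: [0.8, 0.2, 0.9]
grip_width: 0.498
gripper_force: 0.0
```

Emit:
move_arm:
  grip: [0,0,0,0,0]
  dp:
    - [0,0,0]
    - [0,0,0]
    - [0,0,0]
    - [0,0,0]
    - [0,0,0]
  turn: [0,0,0,0,0]
  grip_force: 25

```text
time_s: 12.8
tool_pos: [0.4794, 0.1839, 0.1475]
ee_rot: [3.141, 0.002, -2.952]
ft_force: [-0.4, 2.0, 7.1]
grip_width: 0.251
gripper_force: 28.3
```

Gripped (21.3 mm). Sweep the rim towards −x by about 60°.

Emit:
move_arm:
  grip: [0,0,0,0,0]
  dp:
    - [-0.008,-0.0015,0]
    - [-0.016,-0.003,-0.0015]
    - [-0.0235,-0.0045,-0.004]
    - [-0.031,-0.006,-0.007]
    - [-0.038,-0.0075,-0.0115]
  turn: [0,0,0,0,0]

```text
time_s: 13.42
tool_pos: [0.4405, 0.1762, 0.1352]
ee_rot: [3.141, 0.001, -2.952]
ft_force: [2.8, 4.4, 2.4]
grip_width: 0.245
gripper_force: 28.8
```

```bash
python3 -c "
from w import *
print(phase(-150,-35),phase(),arm.state()['torque'])"
```

```text
[(46.5, 0.75)] [(46.0, 0.81)] [1.0514681  0.05764461 0.1652846 ]
```

The wheel follows (−34°) and the pads pivot. Continue to about −60°, then let go and rise.

Emit:
move_arm:
  grip: [0,0,0,0,0]
  dp:
    - [-0.006,-0.001,-0.005]
    - [-0.011,-0.002,-0.011]
    - [-0.016,-0.003,-0.0175]
    - [-0.018,-0.0035,-0.021]
    - [-0.018,-0.0035,-0.021]
  turn: [0,0,0,0,0]

```text
time_s: 14.15
tool_pos: [0.4217, 0.1725, 0.1136]
ee_rot: [3.142, -0.001, -2.952]
ft_force: [-1.1, 6.1, -1.9]
grip_width: 0.252
gripper_force: 33.3
```

```bash
python3 -c "
from w import *
print(phase(-150,-65),phase(-10,95),phase())"
```

```text
[(22.0, 0.78)] [(22.5, 0.9)] [(22.5, 0.8)]
```

Emit:
move_arm:
  grip: [0.5,0.5,0.5]
  dp:
    - [0,0,0]
    - [0,0,0]
    - [0,0,0.04]
  turn: [0,0,0]

```text
time_s: 14.68
tool_pos: [0.4212, 0.1712, 0.1527]
ee_rot: [-3.138, -0.005, -2.953]
ft_force: [0.4, 0.8, 0.0]
grip_width: 0.5
gripper_force: 0.0
```

```bash
python3 -c "
from w import *
print(phase(),phase(10,95))"
```

```text
[(51.5, 0.89)] [(46.0, 0.88)]
```

Emit:
move_arm:
  grip: [0.5,0.5]
  dp:
    - [0.01,0.002,0.06]
    - [0.02,0.004,0.1]
  turn: [0,0]

```text
time_s: 15.02
tool_pos: [0.443, 0.1761, 0.2559]
ee_rot: [3.141, 0.0, -2.953]
ft_force: [0.4, 0.4, -0.8]
grip_width: 0.499
gripper_force: 0.0
```

```bash
python3 -c "
from w import *
for i in range(4): print(phase(n=1),phase(10,95))
print(arm.state()['time_s'],arm.state()['tool_pos'])"
```

```text
[(17.0, 0.88)] [(15.0, 0.89)]
[(12.0, 0.88)] [(10.0, 0.93)]
[(7.5, 0.88)] [(8.5, 0.91)]
[(6.0, 0.9)] [(7.0, 0.89)]
15.425 [0.44210545 0.17600147 0.25306783]
```

```bash
python3 -c "
from w import *
print(phase(n=6),arm.state()['time_s'])"
```

```text
[(4.5, 0.88), (4.5, 0.88), (4.0, 0.88), (4.0, 0.88), (4.0, 0.88), (3.5, 0.88)] 15.725
```

At rest at w=−116 (unwrapped from 20), so heavy-down lies 23–42° further negative. Next: grip at +50° on the boss side and sweep about 110° further negative.

Emit:
move_arm:
  grip: [0.5,0.5,0.5,0.5,0.5]
  dp:
    - [0.05,0.01,0]
    - [0.078,0.016,0]
    - [0.078,0.016,-0.05]
    - [0.078,0.016,-0.1]
    - [0.078,0.016,-0.127]
  turn: [0,0,0,0,0]

```text
time_s: 16.35
tool_pos: [0.5198, 0.1919, 0.1246]
ee_rot: [-3.14, -0.003, -2.952]
ft_force: [1.4, -0.1, -0.4]
grip_width: 0.498
gripper_force: 0.0
```

```bash
python3 -c "
from w import *
print(phase(-150,10),arm.state()['tool_pos'],arm.state()['ft_force'])"
```

```text
[(3.5, 0.86)] [0.51865443 0.19153833 0.12229013] [-2.91050054 -0.6767422  -4.27739928]
```

Emit:
move_arm:
  grip: [0,0,0,0]
  dp:
    - [0,0,0]
    - [0,0,0]
    - [0,0,0]
    - [0,0,0]
  turn: [0,0,0,0]
  grip_force: 25

```text
time_s: 16.9
tool_pos: [0.5209, 0.1921, 0.1278]
ee_rot: [3.141, 0.001, -2.953]
ft_force: [-1.8, -4.1, -2.9]
grip_width: 0.253
gripper_force: 30.4
```

Emit:
move_arm:
  grip: [0,0,0,0,0]
  dp:
    - [-0.007,-0.0014,0.007]
    - [-0.0154,-0.003,0.013]
    - [-0.0245,-0.005,0.0175]
    - [-0.034,-0.0067,0.02]
    - [-0.044,-0.0087,0.021]
  turn: [0,0,0,0,0]

```text
time_s: 17.52
tool_pos: [0.4774, 0.1836, 0.149]
ee_rot: [3.141, 0.003, -2.953]
ft_force: [9.2, -3.9, -11.4]
grip_width: 0.253
gripper_force: 25.0
```

```bash
python3 -c "
from w import *
print(phase(-150,-20),phase(15,95),arm.state()['tool_pos'])"
```

```text
[(23.5, 0.84)] [(22.5, 0.89)] [0.47662316 0.18345119 0.14905722]
```

Emit:
move_arm:
  grip: [0,0,0,0,0]
  dp:
    - [-0.01,-0.002,-0.001]
    - [-0.02,-0.004,-0.0035]
    - [-0.029,-0.0057,-0.008]
    - [-0.037,-0.0073,-0.014]
    - [-0.044,-0.0087,-0.021]
  turn: [0,0,0,0,0]

```text
time_s: 18.25
tool_pos: [0.4341, 0.1752, 0.1288]
ee_rot: [3.14, 0.004, -2.953]
ft_force: [1.9, -8.6, 14.3]
grip_width: 0.253
gripper_force: 32.6
```

```bash
python3 -c "
from w import *
print(phase(-150,-65),phase(-10,95),arm.state()['tool_pos'])"
```

```text
[(44.0, 0.86)] [(46.0, 0.86)] [0.4331936  0.17494264 0.12805225]
```

w=−195 now. Go a little farther, then let go and watch.

Emit:
move_arm:
  grip: [0,0,0,0]
  dp:
    - [-0.006,-0.001,-0.008]
    - [-0.01,-0.002,-0.016]
    - [-0.012,-0.0024,-0.022]
    - [-0.012,-0.0024,-0.023]
  turn: [0,0,0,0]

```text
time_s: 18.85
tool_pos: [0.4204, 0.1724, 0.1049]
ee_rot: [3.141, -0.0, -2.953]
ft_force: [-8.2, -9.0, 17.9]
grip_width: 0.252
gripper_force: 42.3
```

```bash
python3 -c "
from w import *
print(phase(-150,-75),phase(-10,95),arm.state()['tool_pos'])"
```

```text
[(23.5, 0.8)] [(22.0, 0.87)] [0.42041452 0.17243869 0.10499681]
```

Emit:
move_arm:
  grip: [0.5,0.5]
  dp:
    - [0,0,0]
    - [0,0,0.01]
  turn: [0,0]

```text
time_s: 19.2
tool_pos: [0.4208, 0.173, 0.1147]
ee_rot: [3.141, 0.0, -2.952]
ft_force: [0.2, -1.2, 0.2]
grip_width: 0.502
gripper_force: 0.0
```

```bash
python3 -c "
from w import *
print(phase(-10,95,n=2))"
```

```text
[(40.0, 0.82), (47.0, 0.87)]
```

Emit:
move_arm:
  grip: [0.5,0.5]
  dp:
    - [0,0,0.06]
    - [0.02,0.004,0.12]
  turn: [0,0]

```text
time_s: 19.55
tool_pos: [0.4397, 0.1762, 0.2349]
ee_rot: [-3.141, -0.001, -2.952]
ft_force: [1.0, 1.3, -0.9]
grip_width: 0.504
gripper_force: 0.0
```

```bash
python3 -c "
from w import *
print(phase(n=8));print(arm.state()['time_s'],arm.state()['tool_pos'])"
```

```text
[(7.0, 0.88), (8.5, 0.88), (11.0, 0.88), (12.0, 0.87), (13.0, 0.87), (14.0, 0.88), (14.5, 0.87), (15.0, 0.87)]
19.95 [0.43970809 0.17619151 0.23225449]
```

```bash
python3 -c "
from w import *
print(phase(n=10),phase(10,95),phase(-150,0))"
```

```text
[(15.5, 0.87), (15.5, 0.87), (15.5, 0.87), (15.5, 0.87), (15.5, 0.87), (15.5, 0.87), (15.5, 0.87), (15.5, 0.87), (15.5, 0.87), (15.5, 0.87)] [(16.0, 0.88)] [(15.0, 0.84)]
```

Rests at −116.5 and −164.5 are 48° apart, so the stop-short angle is 24° and heavy-down is at w=−140.5 (phase 39.5). Grip near the top and turn +24°.

Emit:
move_arm:
  grip: [0.5,0.5,0.5,0.5]
  dp:
    - [0.024,0.0046,-0.02]
    - [0.024,0.0046,-0.07]
    - [0.024,0.0046,-0.0865]
    - [0.024,0.0046,-0.0865]
  turn: [0,0,0,0]

```text
time_s: 21.05
tool_pos: [0.4641, 0.1807, 0.1465]
ee_rot: [-3.14, -0.002, -2.953]
ft_force: [0.1, -0.1, 1.6]
grip_width: 0.5
gripper_force: 0.0
```

Emit:
move_arm:
  grip: [0,0,0,0,0]
  dp:
    - [0,0,0]
    - [0,0,0]
    - [0,0,0]
    - [0,0,0]
    - [0,0,0]
  turn: [0,0,0,0,0]
  grip_force: 40

```text
time_s: 21.68
tool_pos: [0.4653, 0.1812, 0.1484]
ee_rot: [3.141, 0.002, -2.953]
ft_force: [-0.0, -2.6, 6.8]
grip_width: 0.248
gripper_force: 40.2
```

```bash
python3 -c "
from w import *
print(phase(-150,-35),phase(15,95),arm.state()['tool_pos'],arm.state()['ft_force'])"
```

```text
[(14.5, 0.86)] [(16.0, 0.9)] [0.465326   0.18119564 0.14838874] [-0.23070405 -3.13577193  6.51076005]
```

Emit:
move_arm:
  grip: [0,0,0,0,0]
  dp:
    - [0.006,0.0012,0.001]
    - [0.012,0.0024,0.0015]
    - [0.018,0.0035,0.001]
    - [0.024,0.0047,0]
    - [0.024,0.0047,0]
  turn: [0,0,0,0,0]

```text
time_s: 22.4
tool_pos: [0.489, 0.1859, 0.148]
ee_rot: [3.141, 0.001, -2.953]
ft_force: [-0.1, -3.3, 7.0]
grip_width: 0.245
gripper_force: 41.4
```

```bash
python3 -c "
from w import *
print(phase(-150,-20),phase(35,95),phase(),arm.state()['tool_pos'],arm.state()['ft_force'])"
```

```text
[(33.0, 0.9)] [(34.5, 0.91)] [(33.0, 0.9)] [0.48898808 0.18581927 0.14802513] [-1.17111298 -3.24906208  5.6775221 ]
```

Emit:
move_arm:
  grip: [0,0,0,0,0]
  dp:
    - [0.004,0.0008,-0.0005]
    - [0.0075,0.0015,-0.002]
    - [0.0075,0.0015,-0.002]
    - [0.0075,0.0015,-0.002]
    - [0.0075,0.0015,-0.002]
  turn: [0,0,0,0,0]

```text
time_s: 23.18
tool_pos: [0.4966, 0.1873, 0.1461]
ee_rot: [3.141, 0.002, -2.952]
ft_force: [-0.0, -4.2, 6.5]
grip_width: 0.244
gripper_force: 42.0
```

```bash
python3 -c "
from w import *
print(phase(-150,-20),phase(45,95),phase(),arm.state()['tool_pos'],arm.state()['ft_force'])"
```

```text
[(38.5, 0.89)] [(39.5, 0.9)] [(39.0, 0.85)] [0.49652839 0.18732333 0.14608424] [ 0.10922863 -3.87141307  5.56414285]
```

Phase 39 against a target of 39.5, steady. Last picture: check that the pin and grip are in order.

```bash
python3 - <<'E'
from w import *
g=grab('side','s9.png');x,y=proj(g,[.53,.195,.09]).astype(int);print(phase(),arm.state()['qvel'].round(4))
cv2.imwrite('pics/c9.png',cv2.resize(g['frame'][y-50:y+50,x-65:x+65],(780,600),interpolation=cv2.INTER_CUBIC))
E
```

```text
[(39.0, 0.85)] [-0.0002  0.0008 -0.0009 -0.0015 -0.0003 -0.0007  0.0007]
```

View pics/c9.png

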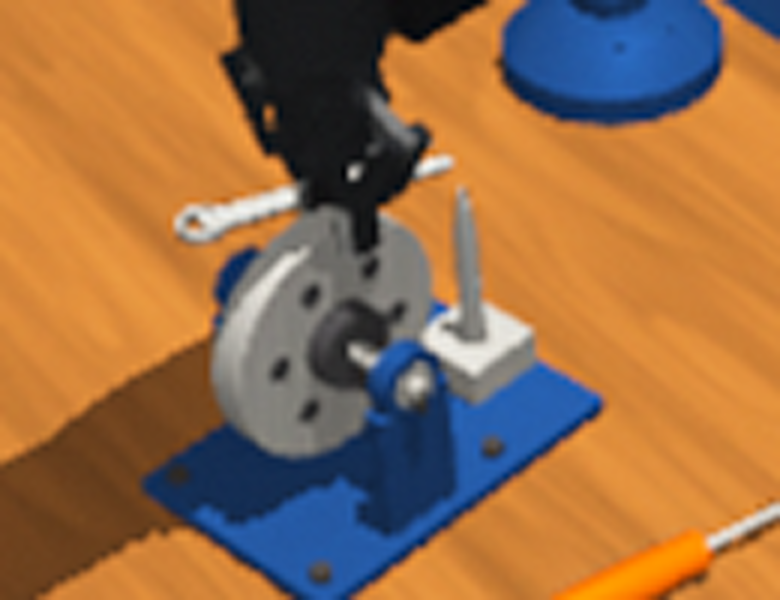

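The pointer stands in the bore (tip at crop (462,190), foot at (475,335)), and the gripper holds the rim at the top with the wheel at rest.

```bash
python3 -c "
from h import *
print(order.hand_in())"
```

```text
the job is handed in; nothing more can be done
None
```

The job is handed in: the pointer pin stands fully home in the bore and released, and the gripper holds the flywheel at rest with its heavy side down to within a degree or two by my measurement.

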